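# Rock the wooden stopper out of the leaning sugar jar

### The job

Open the white sugar jar that leans in its wooden cradle: take the stopper by its bar and rock it from side to side, across the bar, while easing it up until it comes free, without pulling the jar up out of its cradle. Then stand the stopper upright on the white board, with its whole foot on the board, setting it down rather than dropping it, and leave the other things where they are.

Things in the scene. Friction and masses are not known exactly. Their poses are not given: they have to be found in the camera images.
- stopper_bar (a point): Centre of the stopper's wooden bar: 60 mm long (point x), 20 mm thick (y), 50 mm tall (z, the stopper's axis, out of the jar). It stands on a round flange 88 mm wide, 10 mm thick, whose top is 25 mm below this point. Seated, the axis leans 30 degrees from vertical and y is level. Grasp: fingers on the two broad faces, tool pointing down along the leaning axis.
- stopper_foot (a point): Centre of the flat round foot (52 mm across) of the tapered plug under the flange; 71 mm below the bar's centre along the axis, axes the same. Seated, it is 36 mm inside the mouth. A dark rubber ring round the plug, 64 mm across, lies 17 mm under the flange.
- stopper: The stopper, about 160 g; origin in the middle of the flange's underside, 35 mm below the bar's centre; axes as the bar's. To free it, turn it 9 degrees about the bar's long direction (x) over the right edge of the flange, so that the left side rises past its lip; then turn it 13 degrees back over its left side so that the right rises (or the mirror image). Then lift along the axis.
- jar_mouth (a point): Centre of the rim of the mouth of the white ceramic jar, where the flange rests. z out of the jar along its axis, 30 degrees from vertical, leaning to the robot's side; y level (to the robot's left), x up and away from the robot. Jar 106 mm across, 150 mm long; neck 91 mm outside, bore 71 mm.
- lip_left (a joint): Outward travel (m, 0 at rest) of the sprung rubber lip inside the neck on the +y side, 10 mm below the rim. It grips above the plug's rubber ring. Its side of the stopper comes free, against up to about 12 N, when it has risen about 7 mm, and then stays up. A straight pull frees both lips only at about 24 N, which lifts the jar instead.
- lip_right (a joint): The same for the lip on the -y side of the neck.
- jar (a joint): How far the jar has been drawn up out of its cradle along its axis, in m: 0 is fully home. It weighs about 1.45 kg, begins to rise at a pull of about 13 N along the axis and slides back by its own weight.
- cradle: Wooden cradle, fixed to the worktop: base 215 x 150 mm, origin on the worktop below the middle of the jar's bottom; the jar leans to its -x. It and the jar stand up to 0.19 m high.
- board: White board, 105 mm (x) by 192 mm (y), 8 mm thick, lying fixed on the worktop; origin at the centre of its underside, its top 8 mm above.
- fan: Bystander: small black desk fan, 88 x 118 x 174 mm, origin under its foot.
- sealed_jar: Bystander: upright closed glass jar of white granules, 81 mm across, 163 mm tall, origin under its foot.
- thermometer: Bystander: black thermometer, 42 x 105 x 20 mm, lying flat, origin at the centre of its underside.

How it is judged:
By the outcome, as a careful person would: the job done as asked, in the order asked, and still so for the second after the job is handed in, with the robot touching nothing.
It also fails if it takes over 48 s, if anything falls off the work surface, if the arm or the gripper's body presses on something with over 40 N, if the wrist force passes 120 N, or if a joint passes its speed limit or range.

### The arm

A 6-joint arm with a two-finger parallel gripper is mounted at the origin on a cart in front of the work surface, level with it; the furniture and walls round the work are solid. World frame = base frame: x ahead of the robot, y to its left, z up, the work surface at z = 0. Lengths are in mm, angles in rad, forces in N, time in s.
With the tool pointing down it reaches from about 275 to 850 mm from the base axis. Payload 5.2 kg.
Tool frame: the origin (TCP) lies midway between the tips of the shut fingers; the grasp point (between the pads) lies 19 mm behind it; z points along the fingers, y is the direction in which the jaws open and shut (so a half turn about z gives the same grasp; the last joint's range is limited). The gripper opens to 85 mm and grips with 20 to 120 N. Pads are 22 mm wide; open, the fingers measure 114 mm over their backs; the gripper's body (76 mm by 85 mm) begins 54 mm behind the grasp point. The pads swing forward as they close: fully open they stand 13 mm farther back than shut.
Start: joints at [1.076, 0.259, 1.535, -0, 1.348, -0.203], TCP at [158.2, 526.762, 231.31] pointing down, gripper open.
Joint ranges: [-3.14, 3.14], [-0.91, 2.08], [0.19, 2.58], [-1.22, 4.36], [0.22, 2.71], [-3.12, 3.12]. Speed limits (rad/s): [2.57, 2.57, 3.14, 3.14, 3.14, 3.14].

### API

Orientations are given as a unit quaternion [x, y, z, w].
In Python, from station import * gives the robot as it stands.
- The arm moves only by the shell command python3 -m pendant 'ROWS'. ROWS is JSON, one flat list of numbers, 7 for each row, row after row: the shift along the tool's x, y, z in cm, then the turn, a rotation vector about the tool's x, y, z in rad, then the opening, from 0 (shut) to 1 (fully open). A call has exactly 8 rows; each row is the pose to reach, as a shift and turn from the pose commanded when the call began, along the tool's axes at that moment; what a row does not reach only later rows make up. A row lasts 1/8 s, in which the tool goes at most 62.5 mm and 10.7 degrees, less where a joint would pass 70% of its speed; a pose out of reach is approached as far as the arm can. A call with a gripper value outside its range is refused whole. The fingers move at their own pace and stop on an object; the grip force is fixed at half the most. Time passes only in rows, so rows that repeat a pose let the fingers close, or fill a call up. It gives the time, the measured TCP pose, the force and the opening at its end, in the units of the state.
- observe(): the state, without advancing time (a new reading comes with each control period).
- read_camera(name): name is "scene" or "side" or "wrist"; returns a dict with "pixels" (400x640x3 uint8, blue, green, red), "K" (3x3 intrinsics, pixels), "k1" (the pictures are not rectified: a ray, as slopes to the right and down, at radius r is drawn at 1 + k1 r^2 times it, then the intrinsics apply), "origin" and "orientation" of the camera in the world. Camera axes: x right, y up, looking along -z (the intrinsics and any distortion apply to the point x, -y, -z); pixel columns grow to the right and rows downward; lengths in mm; the calibration is good to about 2 mm. A picture is of the moment at which its call begins. There is no depth.
- close_job(): hands the job in, once; it reports no verdict.
Trained networks look in a picture, given as the dict that the camera call returned (one of the last four; its "shot" number tells which), for a name from the list of things; names that differ only in an ending like _2 or _b are one class to them, and where a whole thing is asked for, a point or a joint stands for the part that bears it (a point fixed in the world has none). Each returns a list of dicts, best first, with "score" (0 to 1); they miss things now and then, are a little off and sometimes report something else, mostly with a low value. They report only what shows in the picture. A call takes as long as a camera call.
- spot_in(picture, thing): "bbox" ([centre column, centre row, width, height] in pixels, round what is visible of it).
- silhouettes(picture, thing): "pixels" (400x640 bool, what is visible of it) and "bbox" ([centre column, centre row, width, height] in pixels, round what is visible of it).
The state is a dict: "t": time; "joint_positions": joint angles; "qd": joint speeds; "effort": joint torques, N m; "tool_pos": TCP position; "tool_rot": TCP orientation; "ft_force": force on the tool from outside, world axes, zero at the start; "moment": the same for the moment, N m; "opening": finger opening in mm.
Only numpy, scipy, OpenCV 4.12 (cv2) and the standard library are available. Lean on these libraries where they do the work, as an engineer would, in place of code of your own. Each camera call takes 0.05 s, during which the arm holds its last target. There are 200 camera calls.

## Working session

There is one attempt and no reset: what is moved stays moved. The work goes in short steps, Python scripts to look and compute and a shell command to move; the robot and the scene stay as the last step left them, time stands still between calls to the robot, and variables do not carry over. Pictures are saved under pics/ and viewed, about 8 in all and at most 12, crops included, and the job is handed in when it is done.

```bash
ls; mkdir -p pics; cat > h.py <<'E'
from station import *
import numpy as np, cv2
from scipy.spatial.transform import Rotation as R
def ray(p,u,v):
    K=np.array(p["K"]);k1=p["k1"]
    d=np.array([(u-K[0,2])/K[0,0],(v-K[1,2])/K[1,1]]);s=d.copy()
    for _ in range(20): s=d/(1+k1*(s@s))
    w=R.from_quat(p["orientation"]).apply([s[0],-s[1],-1]);return np.array(p["origin"]),w/np.linalg.norm(w)
def proj(p,X):
    K=np.array(p["K"]);c=R.from_quat(p["orientation"]).inv().apply(np.atleast_2d(X)-np.array(p["origin"]))
    s=np.c_[c[:,0]/-c[:,2],-c[:,1]/-c[:,2]];s=s*(1+p["k1"]*(s**2).sum(1))[:,None]
    return np.c_[s[:,0]*K[0,0]+K[0,2],s[:,1]*K[1,1]+K[1,2]]
def atz(p,u,v,z):
    o,w=ray(p,u,v);return o+w*(z-o[2])/w[2]
def tri(*a):
    A=np.zeros((3,3));b=np.zeros(3)
    for o,w in a:
        M=np.eye(3)-np.outer(w,w);A+=M;b+=M@o
    x=np.linalg.solve(A,b);return x,[np.linalg.norm(np.cross(x-o,w)) for o,w in a]
E
python3 - <<'E'
from h import *
s=observe();print(s["t"],s["tool_pos"],s["tool_rot"],s["opening"])
for n in("scene","side","wrist"):
    p=read_camera(n);cv2.imwrite(f"pics/{n}0.png",p["pixels"]);print(n,np.round(p["origin"]),p["K"][0][0])
    for t in("stopper","stopper_bar","jar","jar_mouth","cradle","board","fan","sealed_jar","thermometer"):
        r=spot_in(p,t);print(t,[(np.round(q["bbox"]).tolist(),round(q["score"],2)) for q in r[:2]])
E
```

```text
pics
0.0 [157.94368763 526.27188262 230.47137764] [ 1.45397316e-01  9.89372911e-01 -8.71366229e-04 -3.23882398e-04] 85.50964626343047
scene [ -66. -783. 1382.] 407.6724581769578
stopper []
stopper_bar []
jar [([310.0, 179.0, 20.0, 22.0], 0.48)]
jar_mouth [([309.0, 177.0, 20.0, 18.0], 0.6)]
cradle [([308.0, 187.0, 39.0, 46.0], 0.72)]
board [([329.0, 243.0, 54.0, 34.0], 0.83)]
fan [([260.0, 160.0, 15.0, 38.0], 0.82)]
sealed_jar [([389.0, 311.0, 28.0, 38.0], 0.75)]
thermometer [([343.0, 312.0, 21.0, 30.0], 0.76)]
side [ 570. 1374.  666.] 364.97134103006687
stopper [([315.0, 212.0, 30.0, 25.0], 0.55)]
stopper_bar [([315.0, 208.0, 25.0, 23.0], 0.86)]
jar [([306.0, 241.0, 48.0, 53.0], 0.92)]
jar_mouth [([304.0, 243.0, 42.0, 54.0], 0.91)]
cradle [([307.0, 255.0, 75.0, 77.0], 0.74)]
board [([337.0, 229.0, 24.0, 17.0], 0.83), ([350.0, 199.0, 15.0, 9.0], 0.71)]
fan [([360.0, 297.0, 32.0, 75.0], 0.96)]
sealed_jar [([321.0, 178.0, 16.0, 35.0], 0.56)]
thermometer [([350.0, 199.0, 9.0, 10.0], 0.56)]
wrist [ 79. 551. 373.] 313.98303891478037
stopper []
stopper_bar []
jar []
jar_mouth []
cradle []
board [([142.0, 394.0, 14.0, 12.0], 0.56)]
fan [([463.0, 358.0, 105.0, 82.0], 0.86)]
sealed_jar []
thermometer []
```

```bash
python3 - <<'E'
import cv2,numpy as np
a=cv2.imread("pics/scene0.png")[130:350,220:430];b=cv2.imread("pics/side0.png")[150:350,250:450]
a=cv2.resize(a,None,fx=2.7,fy=2.7,interpolation=2)[:590,:390];b=cv2.resize(b,None,fx=2,fy=2,interpolation=2)
c=np.zeros((594,800,3),np.uint8);a=cv2.resize(cv2.imread("pics/scene0.png")[130:350,240:388],None,fx=2.7,fy=2.7)
c[:594,:a.shape[1]]=a[:594];c[:400,400:800]=b
cv2.imwrite("pics/m0.png",c)
E
```

```text
(no output)
```

View pics/m0.png

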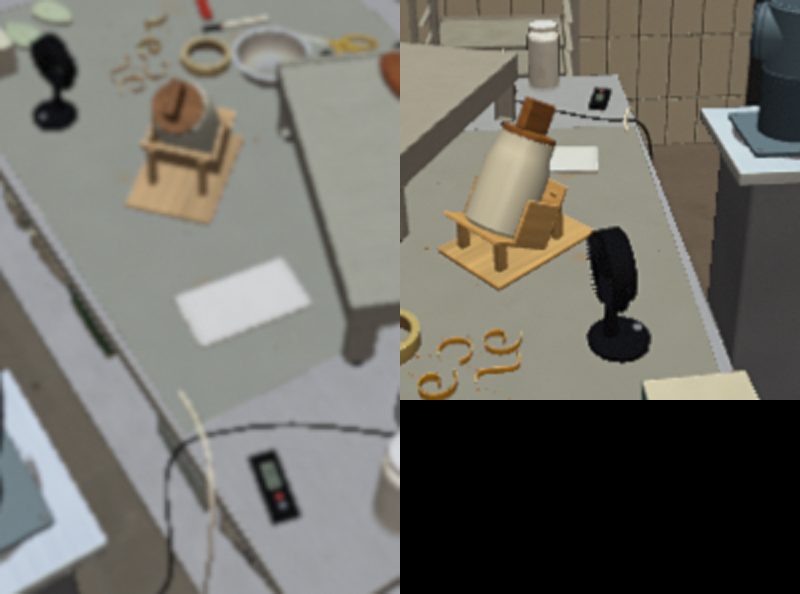

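```bash
python3 - <<'E'
from h import *
s=read_camera("scene");d=read_camera("side")
S=lambda u,v:(u/2.7+240,v/2.7+130); D=lambda u,v:((u-400)/2+250,v/2+150)
print("bar",tri(ray(s,*S(178,103)),ray(d,*D(537,117))))
print("bartop",tri(ray(s,*S(180,99)),ray(d,*D(541,104))))
c=[atz(s,*S(*q),12)[:2] for q in((125,205),(212,222),(243,137))];print("cradle",np.round(c),np.linalg.norm(c[0]-c[1]),np.linalg.norm(c[1]-c[2]))
print("side cradle",[np.round(atz(d,*D(*q),12)[:2]) for q in((440,248),(500,287),(595,232))])
b=[atz(s,*S(*q),8)[:2] for q in((176,298),(280,258),(311,300),(205,346))];print("board",np.round(b),np.mean(b,0))
e=b[1]-b[0];print(np.linalg.norm(e),np.linalg.norm(b[2]-b[1]),np.degrees(np.arctan2(e[1],e[0])))
for n,p in(("fan",(260,177)),("sj",(389,328)),("th",(343,312))):print(n,atz(s,*p,0))
print(observe()["t"])
E
```

```text
bar (array([545.16589124, 330.39012172, 207.94204767]), [np.float64(3.7460282837282426), np.float64(3.7460282837282404)])
bartop (array([540.28198975, 319.16578783, 225.94901853]), [np.float64(6.115519759816837), np.float64(6.115519759816762)])
cradle [[451. 347.]
 [555. 239.]
 [706. 381.]] 150.29616271631366 207.27593684295604
side cradle [array([703., 391.]), array([607., 499.]), array([453., 363.])]
board [[427. 136.]
 [611. 119.]
 [605.  23.]
 [419.  35.]] [515.52401676  78.39137678]
184.32158072788295 95.86635139446408 -5.419684475395824
fan [436.13473021 589.10220545   0.        ]
sj [ 4.89752909e+02 -3.58039721e+02 -2.27373675e-13]
th [ 383.06973238 -218.88824144    0.        ]
1.6
```

```bash
cat >> h.py <<'E'
def frame(yaw,tilt=30):
    a,b=np.radians([yaw,tilt]);y=np.array([-np.sin(a),np.cos(a),0]);z=np.array([-np.sin(b)*np.cos(a),-np.sin(b)*np.sin(a),np.cos(b)])
    return np.c_[np.cross(y,z),y,z]
def toolR(F): # tool z=-axis ; two choices
    return [R.from_matrix(np.c_[s*F[:,0],-s*F[:,1],-F[:,2]]) for s in(1,-1)]
def go(pos,Rt,ps=None,n=8):
    s=observe();R0=R.from_quat(s["tool_rot"]);sh=R0.inv().apply(np.array(pos)-s["tool_pos"])/10;rv=(R0.inv()*Rt).as_rotvec()
    print("shift cm",np.round(sh,2),np.linalg.norm(sh),"rot",np.round(rv,3),np.linalg.norm(rv));return sh,rv
E
python3 - <<'E'
from h import *
F=frame(43);b=np.array([545,330,208.])
for T in toolR(F): go(b+F[:,2]*(120-19),T)
print(F.round(3)); s=observe();print(R.from_quat(s["tool_rot"]).as_matrix().round(2),s["joint_positions"])
p=read_camera("wrist");Rt=R.from_quat(s["tool_rot"]);print("cam in tool",Rt.inv().apply(p["origin"]-s["tool_pos"]),(Rt.inv()*R.from_quat(p["orientation"])).as_matrix().round(2))
E
```

```text
shift cm [-40.16 -12.08  -6.42] 42.425058703783954 rot [-0.547  0.314  2.043] 2.1382128214221248
shift cm [-40.16 -12.08  -6.42] 42.425058703783954 rot [-0.273 -0.475 -1.017] 1.155474665068524
[[ 0.633 -0.682 -0.366]
 [ 0.591  0.731 -0.341]
 [ 0.5    0.     0.866]]
[[-0.96  0.29  0.  ]
 [ 0.29  0.96  0.  ]
 [-0.    0.   -1.  ]] [ 1.07621775e+00  2.58628015e-01  1.53500317e+00 -6.65396144e-07
  1.34795394e+00 -2.02783871e-01]
cam in tool [  82.48895265    0.70346899 -141.51561125] [[-0.    0.95  0.32]
 [ 1.    0.   -0.  ]
 [-0.    0.32 -0.95]]
```

```bash
python3 -m pendant '[-5,-1.5,-0.8,-0.034,-0.06,-0.127,1, -10,-3,-1.6,-0.068,-0.119,-0.254,1, -15,-4.5,-2.4,-0.102,-0.178,-0.381,1, -20,-6,-3.2,-0.137,-0.238,-0.508,1, -25,-7.5,-4,-0.17,-0.297,-0.636,1, -30,-9,-4.8,-0.205,-0.356,-0.763,1, -35,-10.5,-5.6,-0.239,-0.416,-0.89,1, -40.2,-12.1,-6.4,-0.273,-0.475,-1.017,1]'
python3 - <<'E'
from h import *
s=observe();print(s["t"],s["tool_pos"],R.from_quat(s["tool_rot"]).as_matrix().round(2),s["joint_positions"],s["qd"])
p=read_camera("wrist");im=p["pixels"];cv2.imwrite("pics/w1.png",im)
for t in("stopper","stopper_bar","jar","cradle","board"):
    print(t,[(np.round(q["bbox"]).tolist(),round(q["score"],2)) for q in spot_in(p,t)[:2]])
F=frame(43);b=np.array([545,330,208.])
P=[b+F@np.array(q) for q in((30,10,25),(30,-10,25),(-30,-10,25),(-30,10,25))]
u=proj(p,P);print(u.round());cv2.polylines(im,[u.round().astype(int)],True,(0,0,255),1)
th=np.linspace(0,6.28,60);u=proj(p,[b+F@np.array([44*np.cos(t),44*np.sin(t),-25]) for t in th]);cv2.polylines(im,[u.round().astype(int)],True,(255,0,0),1)
cv2.imwrite("pics/w1a.png",im)
E
```

```text
t: 2.65
tool_pos: [483.3, 313.0, 290.3]
tool_rot: [-0.329, 0.912, 0.093, 0.226]
ft_force: [-1.1, 0.8, -1.2]
opening: 85.6
2.65 [483.30028998 312.95539613 290.32890175] [[-0.68 -0.64  0.35]
 [-0.56  0.77  0.32]
 [-0.47  0.02 -0.88]] [ 0.23674364 -0.01085654  1.80672193  0.28703353  0.9248403  -2.15034717] [-8.94742549e-01  5.50824626e-02  1.07088696e-03  9.23528334e-01
 -7.12136481e-02 -2.18204133e+00]
stopper [([299.0, 213.0, 96.0, 108.0], 0.93)]
stopper_bar [([301.0, 211.0, 101.0, 105.0], 0.76)]
jar [([305.0, 172.0, 93.0, 69.0], 0.69)]
cradle [([301.0, 126.0, 131.0, 166.0], 0.86)]
board [([98.0, 10.0, 47.0, 19.0], 0.55)]
[[302. 259.]
 [277. 260.]
 [268. 185.]
 [296. 184.]]
```

View pics/w1a.png

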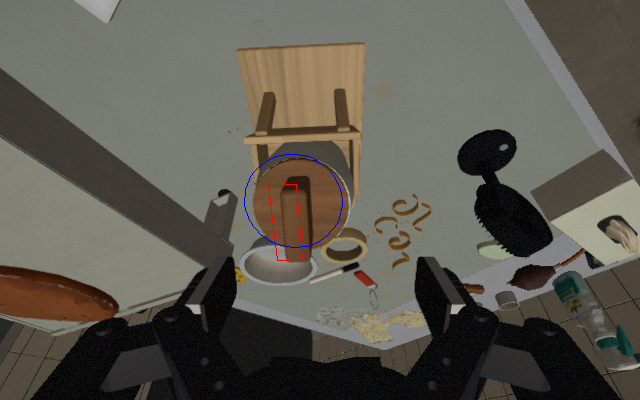

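```bash
python3 -m pendant '[0,0,0,0,0,0,1,0,0,0,0,0,0,1,0,0,0,0,0,0,1,0,0,0,0,0,0,1,0,0,0,0,0,0,1,0,0,0,0,0,0,1,0,0,0,0,0,0,1,0,0,0,0,0,0,1]'
python3 - <<'E'
from h import *
p=read_camera("wrist");im=p["pixels"];cv2.imwrite("pics/w2.png",im)
np.savez("w2.npz",K=p["K"],k1=p["k1"],origin=p["origin"],orientation=p["orientation"])
b=spot_in(p,"stopper")[0]["bbox"];print(b,np.linalg.norm(observe()["qd"]))
x0=int(b[0]-90);y0=int(b[1]-75);print(x0,y0)
cv2.imwrite("pics/w2c.png",cv2.resize(im[y0:y0+150,x0:x0+200],None,fx=4,fy=4,interpolation=2))
E
```

```text
t: 3.95
tool_pos: [482.2, 313.9, 289.6]
tool_rot: [-0.327, 0.913, 0.092, 0.224]
ft_force: [0.2, 0.8, -0.9]
opening: 85.7
[298.5, 214.3, 97.0, 108.7] 0.001203864769372484
208 139
```

View pics/w2c.png

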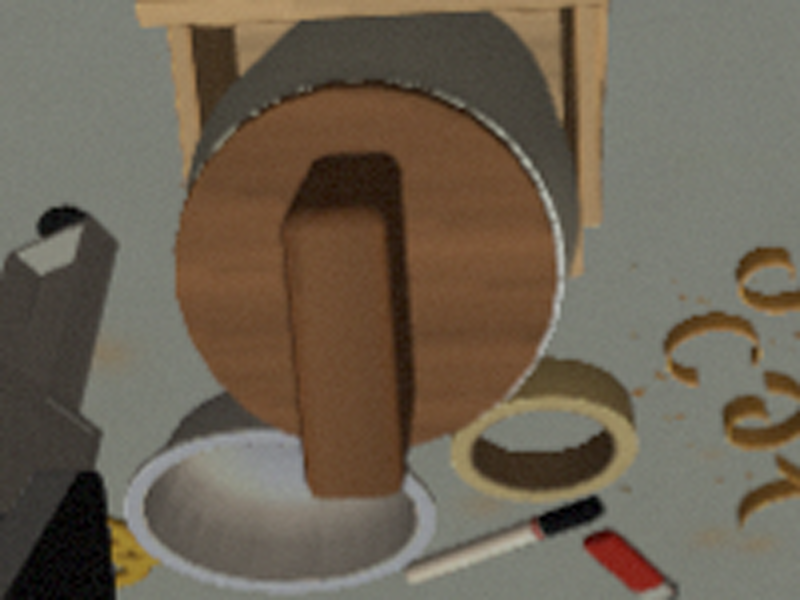

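```bash
cat > fit.py <<'E'
from h import *
from scipy.optimize import least_squares
p=dict(np.load("w2.npz"));p["k1"]=float(p["k1"])
Q=np.array([(407,495),(310,497),(285,215),(388,212),(312,155),(398,155)])/4+[208,139]
P=np.array([(30,10,25),(30,-10,25),(-30,-10,25),(-30,10,25),(-30,-10,-25),(-30,10,-25)])
t=np.linspace(0,2*np.pi,200);C=np.c_[44*np.cos(t),44*np.sin(t),0*t-25]
E=np.array([176,560,83])/4+[208,208,139]
def f(x,tilt=None):
    F=frame(x[3],x[4] if len(x)>4 else 30);u=proj(p,x[:3]+P@F.T);c=proj(p,x[:3]+C@F.T)
    return np.r_[(u-Q).ravel(),c[:,0].min()-E[0],c[:,0].max()-E[1],c[:,1].min()-E[2]]
for x0 in([545,330,208,43],[545,330,208,43,30]):
    r=least_squares(f,x0);print(r.x.round(1),r.fun.round(1))
E
python3 - <<'E'
exec(open("fit.py").read())
d=read_camera("side");s=read_camera("scene")
r=least_squares(f,[545,330,208,43]).x;print(proj(d,r[:3]),proj(s,r[:3]),"seen ~(318.5,208.5),(306,168)")
F=frame(r[3]);T=toolR(F)[1]
go(r[:3]+F[:,2]*(60-19),T);go(r[:3]+F[:,2]*(2-19),T)
E
```

```text
[548.6 341.9 204.4  42. ] [ 0.1  0.2 -0.4  0.7 -0.6 -0.2  0.1 -0.6  0.5 -0.4  1.  -1.4  0.5 -1.
  1.7]
[548.7 342.  204.2  41.9  29.6] [ 0.1  0.1 -0.3  0.6 -0.6  0.1  0.1 -0.3  0.4 -0.6  1.  -1.6  0.5 -1.1
  1.6]
[[316.43251689 210.68914083]] [[304.48774987 167.31437051]] seen ~(318.5,208.5),(306,168)
shift cm [-1.96 -2.28  6.62] 7.26732978620922 rot [ 0.    -0.033 -0.044] 0.05549548266905381
shift cm [-2.15 -2.27 12.42] 12.803859408655546 rot [ 0.    -0.033 -0.044] 0.05549548266905381
```

```bash
python3 -m pendant '[-1,-1.1,2,0,-0.016,-0.022,1, -2,-2.3,4,0,-0.033,-0.044,1, -2,-2.3,6,0,-0.033,-0.044,1, -2.1,-2.3,8,0,-0.033,-0.044,1, -2.1,-2.3,9,0,-0.033,-0.044,1, -2.1,-2.3,9,0,-0.033,-0.044,1, -2.1,-2.3,9,0,-0.033,-0.044,1, -2.1,-2.3,9,0,-0.033,-0.044,1]'
python3 - <<'E'
exec(open("fit.py").read())
r=least_squares(f,[545,330,208,43]).x;F=frame(r[3]);T=toolR(F)[1]
go(r[:3]+F[:,2]*(2-19),T)
p=read_camera("wrist");im=p["pixels"]
for q in (P[:4],C):cv2.polylines(im,[proj(p,r[:3]+q@F.T).round().astype(int)],True,(0,0,255),1)
cv2.imwrite("pics/w3.png",im)
E
```

```text
t: 5.15
tool_pos: [543.0, 336.4, 220.5]
tool_rot: [-0.346, 0.902, 0.093, 0.242]
ft_force: [0.2, 0.1, -0.5]
opening: 85.3
[548.6 341.9 204.4  42. ] [ 0.1  0.2 -0.4  0.7 -0.6 -0.2  0.1 -0.6  0.5 -0.4  1.  -1.4  0.5 -1.
  1.7]
[548.7 342.  204.2  41.9  29.6] [ 0.1  0.1 -0.3  0.6 -0.6  0.1  0.1 -0.3  0.4 -0.6  1.  -1.6  0.5 -1.1
  1.6]
shift cm [0.13 0.04 3.49] 3.4961901889139666 rot [-0.     0.001  0.   ] 0.0010763884842539396
```

View pics/w3.png

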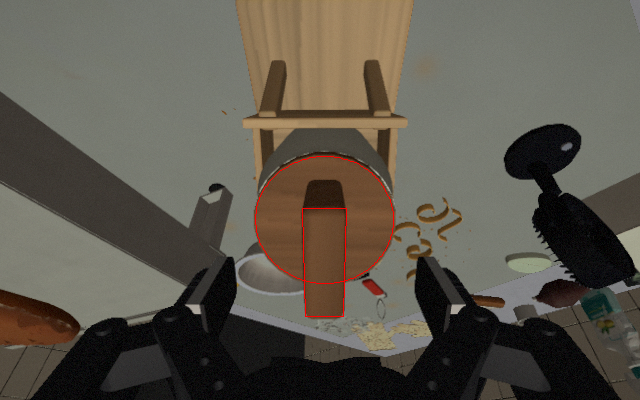

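```bash
python3 -m pendant '[0.1,0,1.2,0,0,0,1, 0.1,0,2.4,0,0,0,1, 0.1,0,3.5,0,0,0,1, 0.1,0,3.5,0,0,0,0.6, 0.1,0,3.5,0,0,0,0.1, 0.1,0,3.5,0,0,0,0, 0.1,0,3.5,0,0,0,0, 0.1,0,3.5,0,0,0,0]'; python3 -m pendant '[0,0,0,0,0,0,0,0,0,0,0,0,0,0,0,0,0,0,0,0,0,0,0,0,0,0,0,0,0,0,0,0,0,0,0,0,0,0,0,0,0,0,0,0,0,0,0,0,0,0,0,0,0,0,0,0]'
python3 -c "
from h import *
s=observe();print(s['tool_pos'],s['tool_rot'],s['ft_force'],s['moment'],s['t'])"
```

```text
t: 6.2
tool_pos: [555.6, 347.7, 192.2]
tool_rot: [-0.346, 0.901, 0.093, 0.244]
ft_force: [-8.6, -6.2, 14.6]
opening: 19.3
t: 7.2
tool_pos: [555.7, 347.7, 192.2]
tool_rot: [-0.346, 0.901, 0.093, 0.244]
ft_force: [-8.7, -5.7, 14.6]
opening: 19.6
[555.66069412 347.72078584 192.24777899] [-0.34605268  0.90125394  0.09283419  0.24366101] [-8.68775292 -5.72325286 14.59260562] [-0.0125042   0.71079461  0.40183881] 7.2
```

```bash
python3 -m pendant '[0,-0.05,-0.17,-0.03,0,0,0, 0,-0.1,-0.32,-0.06,0,0,0, 0,-0.15,-0.46,-0.09,0,0,0, 0,-0.21,-0.6,-0.12,0,0,0, 0,-0.27,-0.72,-0.15,0,0,0, 0,-0.29,-0.77,-0.16,0,0,0, 0,-0.29,-0.77,-0.16,0,0,0, 0,-0.29,-0.77,-0.16,0,0,0]'
python3 - <<'E'
from h import *
s=observe();T=R.from_quat(s['tool_rot']);T0=R.from_quat([-0.34605268,0.90125394,0.09283419,0.24366101])
print((T0.inv()*T).as_rotvec(),T0.inv().apply(s['tool_pos']-[555.66,347.72,192.25]),'F tool',T.inv().apply(s['ft_force']),'M',T.inv().apply(s['moment']))
p=read_camera("side");cv2.imwrite("pics/s4.png",cv2.resize(p["pixels"][170:290,240:400],None,fx=5,fy=5,interpolation=2))
E
```

```text
t: 8.2
tool_pos: [556.0, 342.2, 197.4]
tool_rot: [-0.364, 0.891, 0.164, 0.215]
ft_force: [-0.2, -3.4, 6.3]
opening: 19.7
[-0.15867678  0.00063477  0.00147967] [ 0.35374586 -4.33910456 -6.13572243] F tool [-1.09696432 -1.30514939 -6.95176227] M [ 0.73336492  0.03589556 -0.05410462]
```

View pics/s4.png

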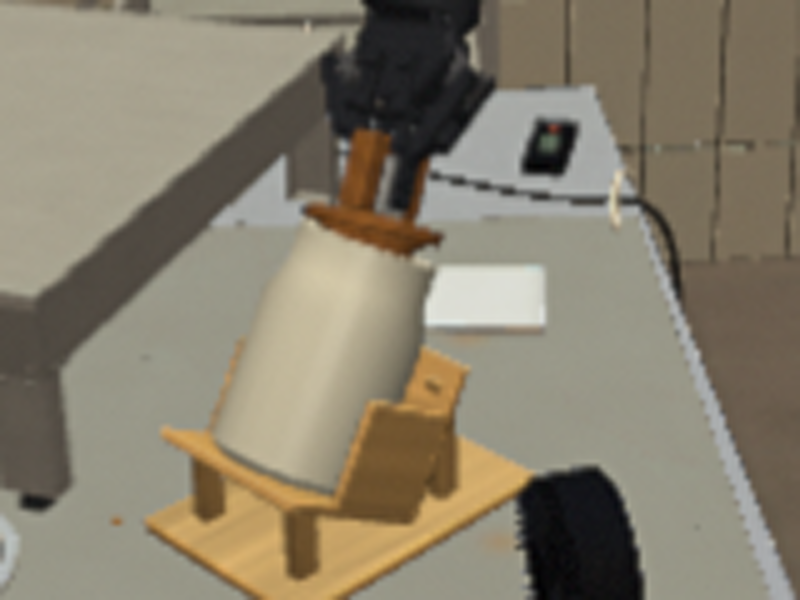

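```bash
python3 -m pendant '[0,0.06,-0.14,0.035,0,0,0, 0,0.13,-0.28,0.07,0,0,0, 0,0.2,-0.42,0.105,0,0,0, 0,0.27,-0.56,0.14,0,0,0, 0,0.34,-0.7,0.175,0,0,0, 0,0.41,-0.83,0.21,0,0,0, 0,0.46,-0.94,0.24,0,0,0, 0,0.46,-0.94,0.24,0,0,0]'
python3 - <<'E'
from h import *
s=observe();T=R.from_quat(s['tool_rot']);T0=R.from_quat([-0.34605268,0.90125394,0.09283419,0.24366101])
print((T0.inv()*T).as_rotvec(),T0.inv().apply(s['tool_pos']-[555.66,347.72,192.25]),'F tool',T.inv().apply(s['ft_force']),'M',T.inv().apply(s['moment']))
p=read_camera("side");cv2.imwrite("pics/s5.png",cv2.resize(p["pixels"][170:290,240:400],None,fx=5,fy=5,interpolation=2))
E
```

```text
t: 9.25
tool_pos: [548.1, 342.6, 204.7]
tool_rot: [-0.336, 0.905, 0.057, 0.255]
ft_force: [-1.9, 3.0, 3.6]
opening: 19.3
[0.07759458 0.00333984 0.00025342] [  1.51626869   1.2254022  -15.2934792 ] F tool [-2.36794641  3.27404843 -3.04852948] M [-0.37487719 -0.2972477   0.05012796]
```

View pics/s5.png

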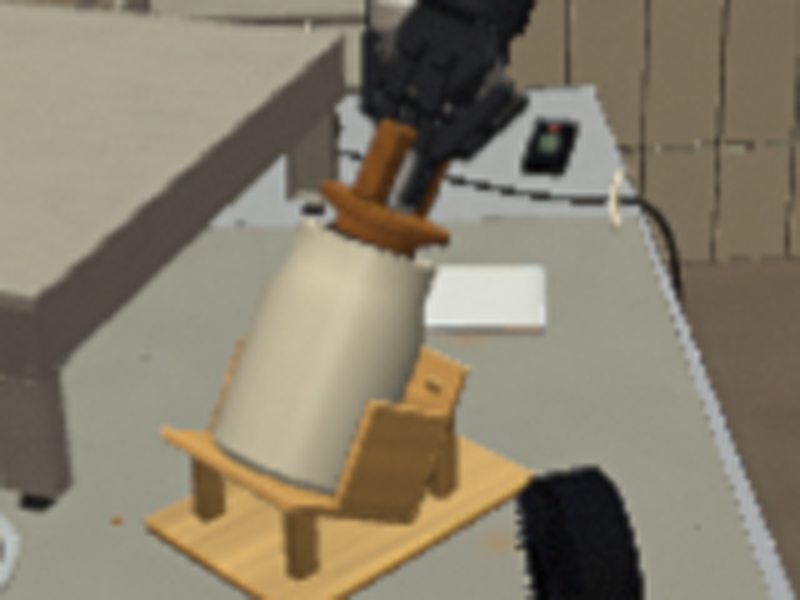

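```bash
python3 -m pendant '[0,-0.03,-0.14,-0.016,0,0,0, -0.05,-0.07,-0.28,-0.032,0,0,0, -0.1,-0.1,-0.42,-0.048,0,0,0, -0.15,-0.14,-0.55,-0.064,0,0,0, -0.15,-0.17,-0.68,-0.08,0,0,0, -0.15,-0.18,-0.8,-0.08,0,0,0, -0.15,-0.18,-0.8,-0.08,0,0,0, -0.15,-0.18,-0.8,-0.08,0,0,0]'
python3 - <<'E'
from h import *
s=observe();T=R.from_quat(s['tool_rot']);T0=R.from_quat([-0.34605268,0.90125394,0.09283419,0.24366101])
print((T0.inv()*T).as_rotvec(),T0.inv().apply(s['tool_pos']-[555.66,347.72,192.25]),'F tool',T.inv().apply(s['ft_force']),'M',T.inv().apply(s['moment']))
E
```

```text
t: 10.3
tool_pos: [547.1, 338.9, 211.8]
tool_rot: [-0.346, 0.902, 0.093, 0.241]
ft_force: [0.2, 0.0, -2.3]
opening: 19.6
[-0.00126064  0.00445151  0.00130799] [  0.77460496  -0.80864258 -23.04195968] F tool [ 0.98650176 -0.0912956   2.04044239] M [-0.01636922  0.51098344 -0.00637987]
```

```bash
python3 -m pendant '[0,0,-0.4,0,0,0,0, 0,0,-0.9,0,0,0,0, 0,0,-1.5,0,0,0,0, 0,0,-2.5,0,0,0,0, 0,0,-4,0,0,0,0, 0,0,-6,0,0,0,0, 0,0,-8,0,0,0,0, 0,0,-8,0,0,0,0]'
python3 - <<'E'
from h import *
s=observe();T=R.from_quat(s['tool_rot']);print('F',s['ft_force'],s['moment'],s['tool_pos'],s['joint_positions'])
p=read_camera("side");a=cv2.resize(p["pixels"][150:270,240:400],None,fx=3.3,fy=3.3,interpolation=2)
q=read_camera("scene");b=cv2.resize(q["pixels"][140:260,260:360],None,fx=2.7,fy=2.7)
w=read_camera("wrist")["pixels"];cv2.imwrite("pics/w6.png",w)
b=b[:300]; c=np.zeros((396,528+270,3),np.uint8);c[:,:528]=a;c[:300,528:798]=b[:300,:270];cv2.imwrite("pics/s6.png",c)
for z in("stopper_bar","board"):print(z,[(np.round(r["bbox"]),r["score"]) for r in spot_in(q,z)])
E
```

```text
t: 11.3
tool_pos: [518.0, 312.0, 284.0]
tool_rot: [-0.346, 0.901, 0.092, 0.244]
ft_force: [-0.5, -0.4, -1.8]
opening: 19.8
F [-0.47833195 -0.38474987 -1.79867681] [-0.29648554  0.31593401 -0.02495355] [518.04135131 312.00098528 283.95506762] [ 0.20510009  0.03637284  1.78951007  0.33365341  0.87661557 -2.25520023]
stopper_bar [(array([301., 166.,  18.,  11.]), 0.68)]
board [(array([329., 242.,  48.,  30.]), 0.71)]
```

View pics/s6.png

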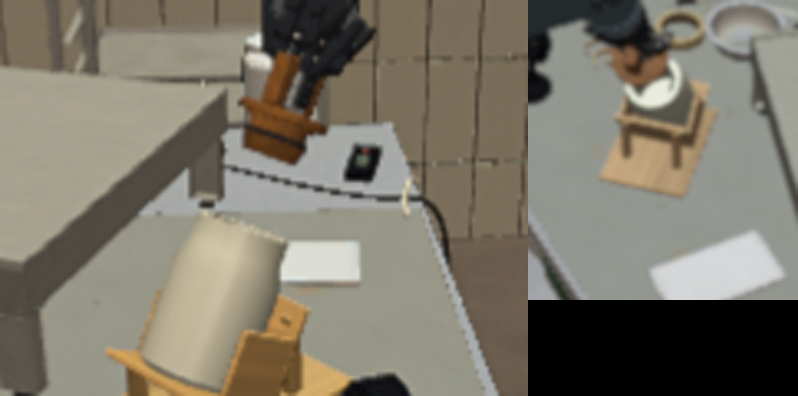

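```bash
python3 - <<'E'
from h import *
T=toolR(frame(42,0))[1]
go([515,78,160],T);go([515,78,280],T)
E
```

```text
shift cm [ 19.69 -17.29   2.51] 26.325986830906693 rot [ 0.001  0.522 -0.001] 0.5220166942546642
shift cm [ 13.71 -17.27  -7.89] 23.421759071738418 rot [ 0.001  0.522 -0.001] 0.5220166942546642
```

```bash
python3 -m pendant '[2.3,-2.9,-1.3,0,0.09,0,0, 4.6,-5.8,-2.6,0,0.18,0,0, 7.3,-9.2,-4.2,0,0.28,0,0, 10,-12.6,-5.8,0,0.38,0,0, 12.4,-15.6,-7.1,0,0.47,0,0, 13.7,-17.3,-7.9,0,0.522,0,0, 16.5,-17.3,-3.2,0,0.522,0,0, 19,-17.3,1.2,0,0.522,0,0]';python3 -m pendant '[0,0,0.5,0,0,0,0,0,0,0.5,0,0,0,0,0,0,0.5,0,0,0,0,0,0,0.5,0,0,0,0,0,0,0.5,0,0,0,0,0,0,0.5,0,0,0,0,0,0,0.5,0,0,0,0,0,0,0.5,0,0,0,0]'
python3 - <<'E'
from h import *
s=observe();print(s['tool_pos'],s['ft_force'],s['moment'])
p=read_camera("side");q=read_camera("scene")
print(proj(p,[s['tool_pos'],s['tool_pos']-[0,0,56]]),proj(q,[s['tool_pos'],s['tool_pos']-[0,0,56]]))
a=p["pixels"][170:245,295:375];b=q["pixels"][195:270,290:370]
w=read_camera("wrist");im=w["pixels"];go([515,78,160],toolR(frame(42,0))[1])
B=np.array([(427,136,8),(611,119,8),(605,23,8),(419,35,8)]);cv2.polylines(im,[proj(w,B).round().astype(int)],True,(0,0,255),1)
c=np.vstack([np.hstack([cv2.resize(x,(320,300),interpolation=2) for x in(a,b)]),im[:300]]);cv2.imwrite("pics/m7.png",c)
np.savez("w7.npz",K=w["K"],k1=w["k1"],origin=w["origin"],orientation=w["orientation"])
E
```

```text
t: 12.55
tool_pos: [515.7, 77.5, 173.9]
tool_rot: [-0.358, 0.934, 0.001, 0.001]
ft_force: [0.3, -0.6, -2.5]
opening: 19.2
t: 13.55
tool_pos: [515.1, 77.6, 170.7]
tool_rot: [-0.358, 0.934, 0.001, 0.0]
ft_force: [-0.3, 0.1, -2.7]
opening: 19.2
[515.10405548  77.6240712  170.65936063] [-0.29400783  0.06185625 -2.66605523] [ 0.00090334 -0.0012654  -0.01195972]
[[323.234436   190.12163057]
 [323.50310478 203.67414795]] [[331.14309184 216.07297276]
 [330.81804155 225.14397466]]
shift cm [-0.02  0.04  1.06] 1.0646988229740049 rot [ 0.001  0.001 -0.001] 0.001610574682556499
```

View pics/m7.png

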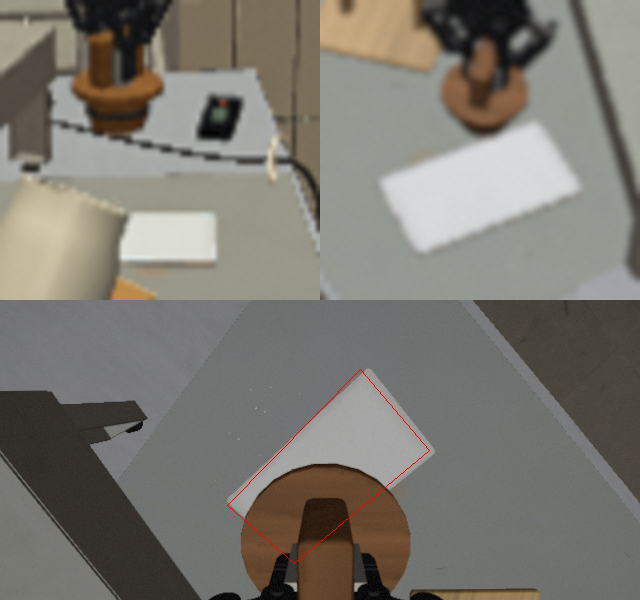

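```bash
python3 -m pendant '[0,0,2,0,0,0,0,0,0,4,0,0,0,0,0,0,6,0,0,0,0,0,0,7.6,0,0,0,0,0,0,8.8,0,0,0,0,0,0,9.5,0,0,0,0,0,0,9.5,0,0,0,0,0,0,9.5,0,0,0,0]';python3 -m pendant '[0,0,0.15,0,0,0,0,0,0,0.3,0,0,0,0,0,0,0.45,0,0,0,0,0,0,0.6,0,0,0,0,0,0,0.75,0,0,0,0,0,0,0.9,0,0,0,0,0,0,0.9,0,0,0,0,0,0,0.9,0,0,0,0]'
```

```text
t: 14.7
tool_pos: [515.7, 77.7, 76.2]
tool_rot: [-0.358, 0.934, 0.0, 0.001]
ft_force: [0.0, 0.2, -2.0]
opening: 18.9
t: 15.7
tool_pos: [515.2, 77.7, 66.7]
tool_rot: [-0.358, 0.934, 0.001, 0.001]
ft_force: [-0.3, 0.5, -1.2]
opening: 19.5
```

```bash
python3 - <<'E'
from h import *
p=read_camera("side");q=read_camera("scene");w=read_camera("wrist")
s=observe();print(s["tool_pos"],s["ft_force"],s["moment"])
a=p["pixels"][190:250,300:364];b=q["pixels"][210:270,298:362]
c=np.vstack([np.hstack([cv2.resize(x,(320,300),interpolation=2) for x in(a,b)]),w["pixels"][:300]]);cv2.imwrite("pics/m8.png",c)
E
```

```text
[515.26874301  77.75308464  66.76197371] [-0.33392439 -0.68745114 -2.07460797] [-0.0586823   0.01392362 -0.00433176]
```

View pics/m8.png

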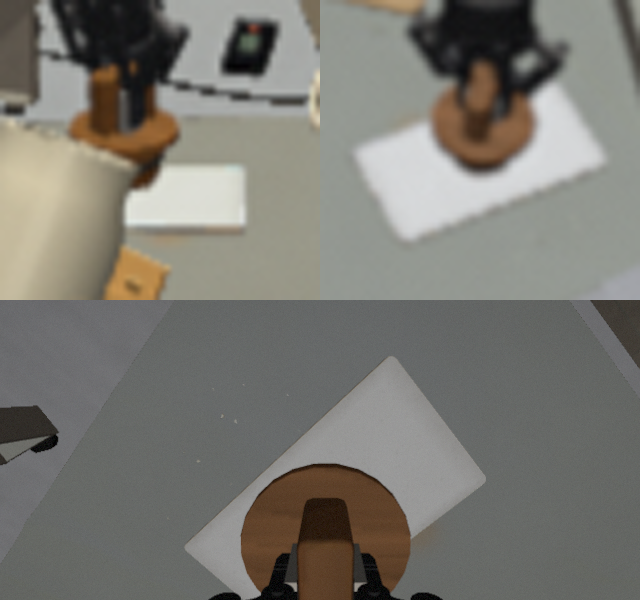

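```bash
python3 - <<'E'
from h import *
w=read_camera("wrist");A=[atz(w,u,v,8)[:2] for u,v in((391,57),(486,180),(185,247))]
print(np.round(A),np.linalg.norm(A[0]-A[1]),np.linalg.norm(A[0]-A[2]),(A[1]+A[2])/2)
T=toolR(frame(42,0))[1];go([*((A[1]+A[2])/2),66],T)
E
```

```text
[[414.  40.]
 [424. 141.]
 [600.  20.]] 101.35789175928574 186.54194086069612 [511.86441304  80.63331624]
shift cm [0.06 0.44 0.08] 0.45080372721901685 rot [ 0.001  0.001 -0.001] 0.0017120541016111572
```

Well inside the margin (about 26 mm). Ease down until contact.

```bash
python3 -m pendant '[0,0.15,0,0,0,0,0,0,0.3,0.08,0,0,0,0,0,0.3,0.16,0,0,0,0,0,0.3,0.24,0,0,0,0,0,0.3,0.32,0,0,0,0,0,0.3,0.38,0,0,0,0,0,0.3,0.38,0,0,0,0,0,0.3,0.38,0,0,0,0]'
```

```text
t: 16.9
tool_pos: [513.2, 80.0, 62.9]
tool_rot: [-0.358, 0.934, 0.001, 0.001]
ft_force: [0.4, 1.0, -1.3]
opening: 19.1
```

```bash
python3 -m pendant '[0,0,0.05,0,0,0,0,0,0,0.1,0,0,0,0,0,0,0.15,0,0,0,0,0,0,0.2,0,0,0,0,0,0,0.2,0,0,0,0,0,0,0.2,0,0,0,0,0,0,0.2,0,0,0,0,0,0,0.2,0,0,0,0]'
```

```text
t: 17.9
tool_pos: [513.2, 80.0, 60.9]
tool_rot: [-0.358, 0.934, 0.001, 0.001]
ft_force: [-0.2, -0.1, -1.9]
opening: 19.1
```

```bash
python3 -m pendant '[0,0,0.05,0,0,0,0,0,0,0.1,0,0,0,0,0,0,0.15,0,0,0,0,0,0,0.2,0,0,0,0,0,0,0.2,0,0,0,0,0,0,0.2,0,0,0,0,0,0,0.2,0,0,0,0,0,0,0.2,0,0,0,0]'
```

```text
t: 18.9
tool_pos: [513.2, 80.0, 58.9]
tool_rot: [-0.358, 0.934, 0.001, 0.001]
ft_force: [-0.3, 0.3, -2.3]
opening: 19.3
```

```bash
python3 -m pendant '[0,0,0.05,0,0,0,0,0,0,0.1,0,0,0,0,0,0,0.15,0,0,0,0,0,0,0.2,0,0,0,0,0,0,0.25,0,0,0,0,0,0,0.25,0,0,0,0,0,0,0.25,0,0,0,0,0,0,0.25,0,0,0,0]'
```

```text
t: 19.9
tool_pos: [513.2, 80.0, 56.4]
tool_rot: [-0.358, 0.934, 0.001, 0.001]
ft_force: [-0.1, 0.8, -1.7]
opening: 19.2
```

```bash
python3 -m pendant '[0,0,0.05,0,0,0,0,0,0,0.1,0,0,0,0,0,0,0.15,0,0,0,0,0,0,0.2,0,0,0,0,0,0,0.25,0,0,0,0,0,0,0.25,0,0,0,0,0,0,0.25,0,0,0,0,0,0,0.25,0,0,0,0]'
```

```text
t: 20.9
tool_pos: [513.2, 80.0, 54.3]
tool_rot: [-0.358, 0.934, 0.0, 0.001]
ft_force: [-1.8, -0.1, 5.6]
opening: 19.7
```

```bash
python3 -m pendant '[0,0,-0.04,0,0,0,0,0,0,-0.04,0,0,0,0.28,0,0,-0.04,0,0,0,0.35,0,0,-0.04,0,0,0,0.45,0,0,-0.04,0,0,0,0.6,0,0,-0.04,0,0,0,0.8,0,0,-0.04,0,0,0,0.8,0,0,-0.04,0,0,0,0.8]'; python3 -m pendant '[0,0,-0.5,0,0,0,0.8,0,0,-1.5,0,0,0,0.8,0,0,-3,0,0,0,0.8,0,0,-5.5,0,0,0,0.8,0,0,-9,0,0,0,0.8,0,0,-13,0,0,0,0.8,0,0,-16,0,0,0,0.8,0,0,-16,0,0,0,0.8]'
python3 - <<'E'
from h import *
p=read_camera("side");q=read_camera("scene");w=read_camera("wrist")
s=observe();print(s["tool_pos"],s["ft_force"],s["t"])
a=p["pixels"][170:270,280:380];b=q["pixels"][150:270,268:388]
c=np.vstack([np.hstack([cv2.resize(x,(320,300),interpolation=2) for x in(a,b)]),w["pixels"][:300]]);cv2.imwrite("pics/m9.png",c)
E
```

```text
t: 21.9
tool_pos: [513.2, 80.0, 54.3]
tool_rot: [-0.358, 0.934, 0.001, 0.001]
ft_force: [0.5, 0.3, -0.8]
opening: 68.1
t: 22.9
tool_pos: [514.9, 79.7, 218.2]
tool_rot: [-0.358, 0.934, -0.001, 0.004]
ft_force: [0.7, 0.4, 0.1]
opening: 68.2
[512.49181135  79.8082786  213.89785843] [-0.55710436  0.69349586 -0.54493261] 23.05
```

View pics/m9.png

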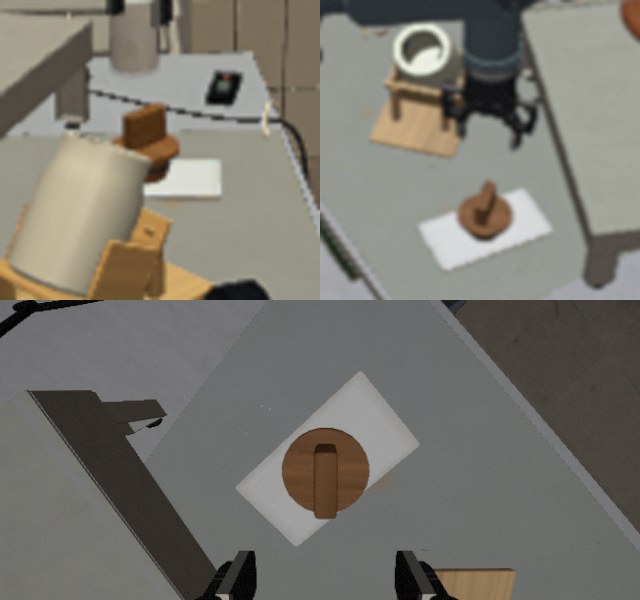

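The stopper stands upright in the middle of the board, the jar is home in its cradle, and the gripper is clear.

```bash
python3 -c "
from station import *
print(close_job())"
```

```text
the job is handed in; nothing more can be done
None
```

The sugar jar is open and the stopper stands upright on the white board. The job was handed in at about 23 s of the 48 s allowed.

- **Opening:** I took the stopper by its bar and rocked it 9° over the right edge, then about 13.5° back over the left. I straightened it and lifted it out along the leaning axis. The side pictures showed the jar still home in its cradle throughout.
- **Setting down:** I lowered it in steps of about 2 mm until the force changed by about 7.5 N at contact. I eased the grip off before opening the fingers and lifting clear.
- **Last checks:** In the final pictures the stopper stands upright near the middle of the board with its whole foot on it. The jar is seated and open, and the gripper touches nothing.
- **Not checked:** I did not compare the fan, sealed jar or thermometer with their starting positions at the end. The arm never worked close to them.
- **Disagreement:** The estimate from the wrist picture put the stopper's foot about 10 mm lower in the grip than it was. The fingertips pressed on the flange with about 18 N during the grasp, and contact with the board came at a tool height of about 54 mm instead of the predicted 64 mm. The stepwise descent took care of this.

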